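Lock the keeper flange on a label unwinder

ROBOT

A 6-joint arm with a two-finger parallel gripper is mounted at the origin on a cart in front of the work surface, level with it; the furniture and walls round the work are solid. World frame = base frame: x ahead of the robot, y to its left, z up, the work surface at z = 0. Lengths are in m, angles in rad, forces in N, time in s.
With the tool pointing down it reaches from about 0.375 to 0.975 m from the base axis. Payload 3.8 kg.
Tool frame: the origin (TCP) lies midway between the tips of the shut fingers; the grasp point (between the pads) lies 19 mm behind it; z points along the fingers, y is the line along which they close (so a half turn about z gives the same grasp; the last joint's range is limited). The gripper opens to 88 mm and grips with 3 to 60 N. Pads are 18 mm wide; open, the fingers measure 123 mm over their backs; the gripper's body (75 mm by 187 mm) begins 45 mm behind the grasp point.
Start: joints at [1.063, 0.264, 1.604, -0, 1.274, -0.037], TCP at [0.306, 0.602, 0.239] pointing down, gripper open.
Joint ranges: [-2.63, 2.63], [-0.94, 2.18], [0.31, 2.57], [-1.31, 4.45], [0, 2.66], [-2.55, 2.55]. Speed limits (rad/s): [2.57, 2.57, 3.14, 3.14, 3.14, 3.14].

INTERFACE

Orientations are given as a rotation vector (axis times angle).
In Python, from cell import manip, inverse_kinematics, cams, order gives the robot as it stands. Calls block until the motion is done:
- manip.move_pose(position, orientation): joint-space move of the TCP to a pose.
- manip.move_linear(position, rate=0.15, rot=None): straight line of the TCP; rot=None keeps the orientation; rate is the mean speed in m/s.
- manip.set_joints(angles): joint-space move.
- manip.set_gripper(opening, force=None): finger opening in m; force is the grip in N (None keeps the last); returns when the fingers have stopped.
- manip.dwell(seconds).
- inverse_kinematics(position, orientation): joint angles nearest the present ones, or None.
- manip.state(): the state.
- cams.capture(name): name is "scene" or "top" or "wrist"; returns a dict with "image" (480x640x3 uint8, blue, green, red), "z_map" (480x640 float32, m along the optical axis (not along the pixel's ray), 0 where there is no reading), "intrinsics" (3x3 intrinsics, pixels), "position" and "orientation" of the camera in the world; the wrist camera has in their place "T_tool_cam" (4x4, takes a point from camera to tool coordinates, whose origin is the TCP and whose axes are the flange's). Camera axes: x right, y down, z forward; pixel columns grow to the right and rows downward; lengths in m; the calibration is good to about 2 mm. A picture is of the moment at which its call begins: read the wrist's pose just before it.
A pose or a line that the arm cannot do raises manip.IKError and nothing moves.
- order.close_job(): hands the job in; it is judged then, once.
The state is a dict: "clock": time; "joint_pos": joint angles; "joint_velocities": joint speeds; "tau": joint torques, N m; "tool_pos": TCP position; "tcp_rot": TCP orientation; "contact_force": force on the tool from outside, world axes, zero at the start; "moment": the same for the moment, N m; "gripper_width": finger opening in m; "grasp_force": force on a finger pad.
Only numpy, scipy, OpenCV 4.12 (cv2) and the standard library are available. Lean on these libraries where they do the work, as an engineer would, in place of code of your own. Each camera call takes 0.05 s, during which the arm holds its last target. There are 200 camera calls.

TASK

The new label roll is on the unwinder, but the dark steel keeper flange over it only lies loosely on the spindle's lugs. Without lifting it off, push it round by its ears: first back, anticlockwise seen from above, until you feel it drop in between the lugs, then clockwise under the lugs, against the drag of the spring bolt, until its notch faces the red mark and the bolt has snapped into the notch. Push gently, never forcing it against a stop, and leave the things around it where they are.

Things in the scene. Friction and masses are not known exactly. Their poses are not given: they have to be found in the camera images.
- unwinder: Table-top label unwinder, fixed. Round grey base, radius 80 mm, 12 mm high, with an upright spindle and, on its +x side, a black bolt housing (72 to 96 mm from the axis, 26 mm wide, top 59 mm up; red bolt knob out to 116 mm). Origin on the spindle axis at table height, x towards the housing, z up. A white label roll (radius 46 mm, top 48 mm up) stands round the spindle.
- hub_top (a point): Spindle axis at the top of the spindle's black hub (radius 25 mm), 50 mm above the table: the keeper's underside rests here once it is down. Above it a steel neck of radius 17.7 mm runs up to 77 mm. The spindle is clamped fast in the base, each time at another angle (within 31 degrees either way), which no reading tells: its lugs are mostly hidden under the keeper.
- lugs_top (a point): Spindle axis at the top of the spindle's three steel lugs, 64 mm above the table: out to radius 25 mm, 5 mm thick, 96 degrees wide, with gaps of 32, 20 and 20 degrees. At the start the keeper lies on them, 14 to 80 degrees clockwise of where it can drop in. Under each lug's clockwise end a 6 degree rib on the neck closes the way for a keeper that is down.
- lock_mark (a point): Middle of the red mark, a line 20 mm long on top of the bolt housing, 59 mm above the table and 84 mm from the spindle axis.
- lock_bolt (a joint): Spring bolt in the housing, in m: 0 fully out (its round nose 51.5 mm from the axis, 51.5 to 56.5 mm above the table), up to 0.007 as the keeper's tooth pushes it back towards its knob. Spring 350 N/m, 2.5 N at 0. Reads 0 at the start too: the keeper then lies above it.
- keeper_centre (a point): Centre, half-way up, of the keeper: a loose dark steel ring, 7 mm thick; x through its notch and red line, z up. 0.34 kg, rim radius 56 mm; three bore tabs (24, 12, 12 degrees, in to radius 18.5 mm), 0.8 mm play round the neck. It falls 14 mm at a yaw of 27 to 89 degrees relative to the unwinder (window 8 degrees), where a rib stops it. Pressed on there, it may hang half-way until eased.
- keeper_notch (a point): Floor of the keeper's notch (10 mm wide, 6 mm deep), half-way up, 50 mm from its centre along its x. Once down, the keeper turns clockwise. From about 26 to 7 degrees of relative yaw a ramp tooth on its rim drags past the bolt (up to some 10 N at the ear); then the bolt snaps into the notch, keeps it from turning back and, 2 to 5 degrees on, is its stop.
- push_ear (a point): Centre, half-way up, of the keeper's ear at 135 degrees anticlockwise from its x (ears also at 25 and 245): a round lobe of radius 9 mm, 60 mm from the keeper's centre, as thick as the keeper. This ear can be pushed on either side through the whole turn clear of the bolt housing; beside it, outside radius 58 mm, fingertips may go down to 45 mm above the table.
- spare_roll: Bystander: loose spare label roll, white, 64 mm across, 38 mm high. Origin under its centre.
- stamp: Bystander: loose wooden date stamp, 22 x 46 mm, 64 mm high. Origin under its centre.
- card_bundle: Bystander: loose bundle of printed cards with a rubber band, 71 x 104 x 29 mm. Origin under its centre.

How it is judged:
By the outcome, as a careful person would: the job done as asked, in the order asked, and still so for the second after the job is handed in, with the robot touching nothing.
It also fails if it takes over 72 s, if anything falls off the work surface, if the arm or the gripper's body presses on something with over 40 N, if the wrist force passes 120 N, or if a joint passes its speed limit or range.

## Working session

There is one attempt and no reset: what is moved stays moved. The work goes in short steps, each a Python script; the robot and the scene stay as the last script left them, time stands still between calls to the robot, and variables do not carry over. Pictures are saved under pics/ and viewed, at most 10 in all, crops included, and the job is handed in when it is done.

```bash
ls; mkdir -p pics; python3 - <<'E'
from cell import manip, cams
import cv2,numpy as np
s=manip.state(); print({k:np.round(v,3) for k,v in s.items()})
ims=[]
for n in ("top","scene"):
    c=cams.capture(n); np.savez(f"{n}0.npz",**c); ims.append(c["image"]); print(n,c["position"],c["orientation"],c["intrinsics"])
    cv2.imwrite(f"pics/{n}0.png",c["image"])
E
```

```text
pics
{'clock': np.float64(0.0), 'joint_pos': array([ 1.063,  0.265,  1.605, -0.   ,  1.274, -0.037]), 'joint_velocities': array([ 0.001,  0.001, -0.   , -0.001,  0.   ,  0.   ]), 'tau': array([ 1.0000e-03, -5.0212e+01, -3.5687e+01,  7.3000e-02,  2.9000e-02,
       -0.0000e+00]), 'tool_pos': array([0.306, 0.601, 0.237]), 'tcp_rot': array([-7.330e-01, -3.054e+00,  3.000e-03]), 'contact_force': array([-0.781, -0.086, -0.981]), 'moment': array([-0.001,  0.018,  0.002]), 'grasp_force': np.float64(0.0), 'gripper_width': np.float64(0.088)}
top [0.41691709 0.20066601 0.91349468] [-2.18350508  2.11950629 -0.19161787] [[435.94472487   0.         324.04731763]
 [  0.         435.94472487 237.06358397]
 [  0.           0.           1.        ]]
scene [ 0.09665876 -0.3426147   0.55345399] [-2.06313192  0.7988913  -0.40407568] [[618.42120975   0.         319.95213935]
 [  0.         618.42120975 247.44347886]
 [  0.           0.           1.        ]]
```

View pics/top0.png

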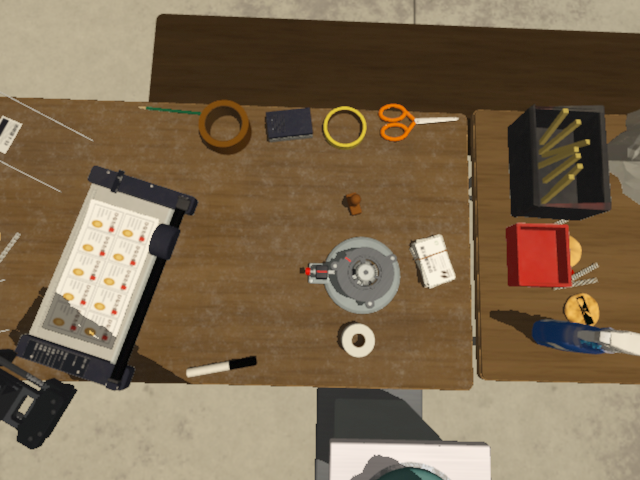

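View pics/scene0.png

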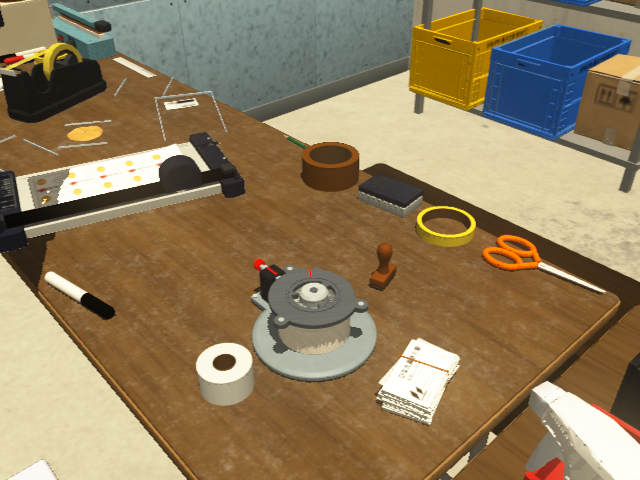

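```bash
cat > h.py <<'E'
import numpy as np,cv2
from scipy.spatial.transform import Rotation as R
def cloud(c,T=None):
    K=c["intrinsics"];z=c["z_map"];v,u=np.indices(z.shape)
    p=np.stack([(u-K[0,2])/K[0,0]*z,(v-K[1,2])/K[1,1]*z,z],-1)
    if T is None: Rm,t=R.from_rotvec(c["orientation"]).as_matrix(),c["position"]
    else: Rm,t=T[:3,:3],T[:3,3]
    return p@Rm.T+t
def rays(c,uv,h,T=None):
    K=c["intrinsics"];uv=np.asarray(uv,float).reshape(-1,2)
    d=np.c_[(uv-K[[0,1],[2,2]])/K[0,0],np.ones(len(uv))]
    if T is None: Rm,t=R.from_rotvec(c["orientation"]).as_matrix(),np.asarray(c["position"])
    else: Rm,t=T[:3,:3],T[:3,3]
    d=d@Rm.T
    return t+d*((h-t[2])/d[:,2])[:,None]
def circ(p):
    A=np.c_[2*p[:,:2],np.ones(len(p))];x=np.linalg.lstsq(A,(p[:,:2]**2).sum(1),rcond=None)[0]
    return x[:2],np.sqrt(x[2]+x[:2]@x[:2])
def redmask(im):
    h=cv2.cvtColor(im,cv2.COLOR_BGR2HSV);return ((h[...,0]<8)|(h[...,0]>172))&(h[...,1]>150)&(h[...,2]>90)
def T_wrist(s,c):
    T=np.eye(4);T[:3,:3]=R.from_rotvec(s["tcp_rot"]).as_matrix();T[:3,3]=s["tool_pos"]
    return T@np.asarray(c["T_tool_cam"])
E
python3 - <<'E'
from h import *
from cell import cams
c=dict(np.load("top0.npz"));P=cloud(c)
b=np.s_[220:330,290:420]
cv2.imwrite("pics/topc.png",cv2.resize(c["image"][b],None,fx=6,fy=5.4,interpolation=cv2.INTER_CUBIC)[:600,:780])
for lo,hi in((.006,.02),(.064,.078)):
    m=np.zeros(c["z_map"].shape,bool);m[b]=(P[b][...,2]>lo)&(P[b][...,2]<hi)
    q=P[m];print(lo,m.sum(),q.mean(0),q.min(0),q.max(0))
m=redmask(c["image"]);n,l,s,cen=cv2.connectedComponentsWithStats(m.astype(np.uint8))
for i in range(1,n):
    if 290<cen[i][0]<420 and 220<cen[i][1]<330: print(s[i],cen[i],rays(c,cen[i],.059),rays(c,cen[i],.071))
w=cams.capture("wrist");print(w["T_tool_cam"],w["intrinsics"][0])
E
```

```text
0.006 2161 [0.47907446 0.11125546 0.01290826] [ 0.37000273 -0.01858043  0.00600102] [0.5920918  0.23475109 0.01992852]
0.064 2367 [0.47701699 0.10112502 0.07229545] [0.41369644 0.04138924 0.06408112] [0.52969877 0.21198013 0.07798962]
[346 258   4   3   6] [347.5 259. ] [[0.5078933  0.13504706 0.059     ]] [[0.50661568 0.13596858 0.071     ]]
[305 267   6   8  36] [307.22222222 270.72222222] [[0.48243526 0.21359195 0.059     ]] [[0.48151516 0.21341042 0.071     ]]
[317 270  10   3  22] [321.22727273 271.27272727] [[0.48217265 0.18613558 0.059     ]] [[0.48125624 0.18633964 0.071     ]]
[[ 1.19956934e-04 -9.66235638e-01 -2.57660002e-01  6.49816830e-02]
 [ 9.99999677e-01  3.20524263e-04 -7.36416473e-04 -4.53508790e-04]
 [ 7.94138123e-04 -2.57659831e-01  9.66235365e-01 -1.45878050e-01]
 [ 0.00000000e+00  0.00000000e+00  0.00000000e+00  1.00000000e+00]] [377.48000298   0.         319.04256971]
```

View pics/topc.png

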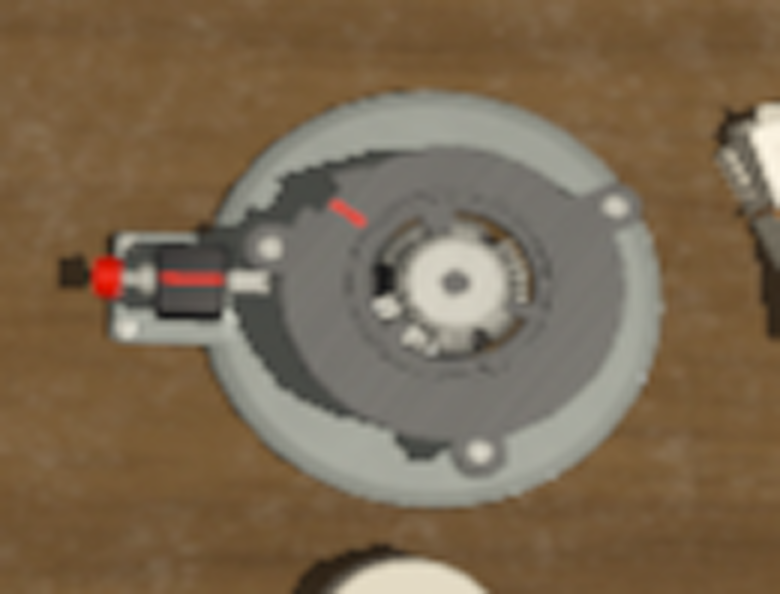

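```bash
cat >> h.py <<'E'
def pose(C,ang,r,z):
    "tool down, TCP at polar (r,ang) about C, tool x pointing inward at axis"
    x=np.array([-np.cos(ang),-np.sin(ang),0]);zz=np.array([0,0,-1.])
    return np.r_[C+r*np.array([np.cos(ang),np.sin(ang)]),z],R.from_matrix(np.c_[x,np.cross(zz,x),zz]).as_rotvec()
E
python3 - <<'E'
from h import *
from cell import manip,cams
c=dict(np.load("top0.npz"))
e=np.array([[268,248],[480,453],[615,207]])/[6,5.4]+[290,220]-.4
p=rays(c,e,.071);C,r=circ(p);print("C",C,r);a=np.degrees(np.arctan2(*(p[:,:2]-C).T[::-1]));print("ears",a,a-[25,135,245])
ang=np.arctan2(*(p[1,:2]-C)[::-1])
q,o=pose(C,ang,.0675,.17)
manip.move_pose(q,o);manip.set_gripper(.027);manip.dwell(.3)
s=manip.state();w=cams.capture("wrist");T=T_wrist(s,w)
np.savez("w0.npz",T=T,**w);cv2.imwrite("pics/w0.png",w["image"])
print(s["clock"],s["joint_pos"],s["tool_pos"],q,s["contact_force"])
E
```

```text
C [0.48201871 0.10189297] 0.06053465470661342
ears [  79.41665392 -170.49593111  -61.01319676] [  54.41665392 -305.49593111 -306.01319676]
3.3583 [ 1.56501429e-01 -1.67333729e-01  2.18585252e+00  7.25087058e-06
  1.12305525e+00  1.56138481e+00] [0.41544785 0.09076459 0.16999687] [0.41544522 0.09074753 0.17      ] [-0.50433844  0.53674085 -0.32861072]
```

View pics/w0.png

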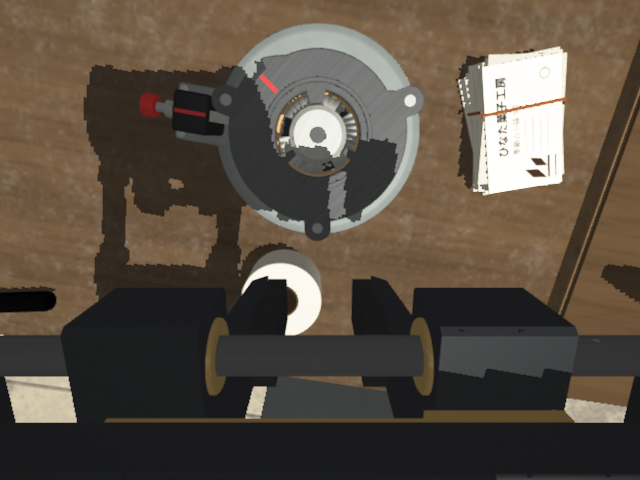

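```bash
python3 - <<'E'
from h import *
d=dict(np.load("w0.npz"));T=d["T"]
p=rays(d,[[225,100],[317,229],[410,101]],.071,T);C,r=circ(p)
a=np.degrees(np.arctan2(*(p[:,:2]-C).T[::-1]))
print("C",C,r,"yaw",(a-[25,135,245])%360,"neck",rays(d,[[317.5,134.5]],.077,T))
m=redmask(d["image"]);n,l,s,cen=cv2.connectedComponentsWithStats(m.astype(np.uint8))
for i in range(1,n):
    if s[i][4]>8 and cen[i][1]<200:
        for h in(.059,.071):
            q=rays(d,cen[i],h,T)[0,:2]-C;print(s[i],cen[i],h,np.hypot(*q),np.degrees(np.arctan2(q[1],q[0])))
P=cloud(d,T);b=(P[...,2]>.06)&(np.hypot(*(P[...,:2]-C).transpose(2,0,1))<.05)&(np.hypot(*(P[...,:2]-C).transpose(2,0,1))>.03)
print("ring z",b.sum(),np.median(P[b][:,2]),P[b][:,2].std())
E
```

```text
C [0.48143915 0.10175165] 0.06029290916541423 yaw [54.20795562 54.17603957 54.24957601] neck [[0.48194598 0.10177923 0.077     ]]
[260  75  18  18  78] [268.5  83.5] 0.059 0.04454838769525408 53.768030956740915
[260  75  18  18  78] [268.5  83.5] 0.071 0.04240581788313634 53.79453867655881
[140  93  20  24 374] [148.62834225 104.45454545] 0.059 0.1103559978771975 89.44310295706877
[140  93  20  24 374] [148.62834225 104.45454545] 0.071 0.10516221866944309 89.47132643286415
[175 108  30   9 109] [189.63302752 112.0733945 ] 0.059 0.08397097310066108 89.47628378281813
[175 108  30   9 109] [189.63302752 112.0733945 ] 0.071 0.08000980336244781 89.51339574635783
ring z 56241 0.25271419786704974 0.08051138377858202
```

```bash
cat >> h.py <<'E'
C=np.array([.4817,.1018]);U=np.radians(89.45);RT=.068
def look():
    from cell import manip,cams
    s=manip.state();w=cams.capture("wrist");T=T_wrist(s,w);P=cloud(w,T)
    r=np.hypot(*(P[...,:2]-C).transpose(2,0,1))
    b=(r<.048)&(r>.034)&(P[...,2]<.1)&(w["z_map"]>0)&(P[...,2]>.03);h=np.median(P[b][:,2])
    v,u=np.nonzero(redmask(w["image"]));q=rays(w,np.c_[u,v],h,T)[:,:2]-C;rr=np.hypot(*q.T);q=q[(rr>.034)&(rr<.05)].mean(0)
    y=np.degrees((np.arctan2(q[1],q[0])-U+np.pi)%(2*np.pi)-np.pi)
    return s,w,h,y
def go(rel_deg,rate=.03,z=.049,r=RT):
    "tool to unwinder-relative angle (deg) of the ear"
    from cell import manip
    p,o=pose(C,np.radians(rel_deg)+U,r,z);manip.move_linear(p,rate=rate,rot=o)
def ftan(s,f0,rel):
    a=np.radians(rel)+U;f=s["contact_force"]-f0;return f@[-np.sin(a),np.cos(a),0],f
E
python3 - <<'E'
from h import *
from cell import manip
a0=135-35.2
manip.set_gripper(.027)
go(a0,.15,.09);s,w,h,y=look();print("h",h,"yaw",y);go(a0,.06,.049);manip.dwell(.2)
s,w,h,y=look();f0=s["contact_force"];np.save("f0.npy",f0);print("down",s["clock"],h,y,f0,s["gripper_width"],s["tool_pos"])
cv2.imwrite("pics/w1.png",w["image"])
for d in (3,6,9,12):
    go(a0+d);s,w,h,y=look();t,f=ftan(s,f0,a0+d);print(d,round(s["clock"],2),"h",round(h,4),"yaw",round(y,2),"ft",round(t,2),f.round(2))
    if abs(t)>6: break
E
```

```text
h 0.07092841145031162 yaw -35.17764911147413
down 5.3917 0.07092666290588234 -35.086030474532606 [ 0.37862791  0.64653677 -0.26002554] 0.026846093015045123 [0.41500369 0.09094453 0.04942377]
3 5.71 h 0.0709 yaw -35.11 ft 0.11 [-0.65 -0.26  0.31]
6 6.03 h 0.0709 yaw -33.13 ft -0.26 [-0.22  0.21  0.29]
9 6.34 h 0.0709 yaw -31.04 ft -0.02 [-1.01 -0.32 -0.33]
12 6.66 h 0.071 yaw -28.68 ft 0.5 [-0.73 -0.82  0.41]
```

View pics/w1.png

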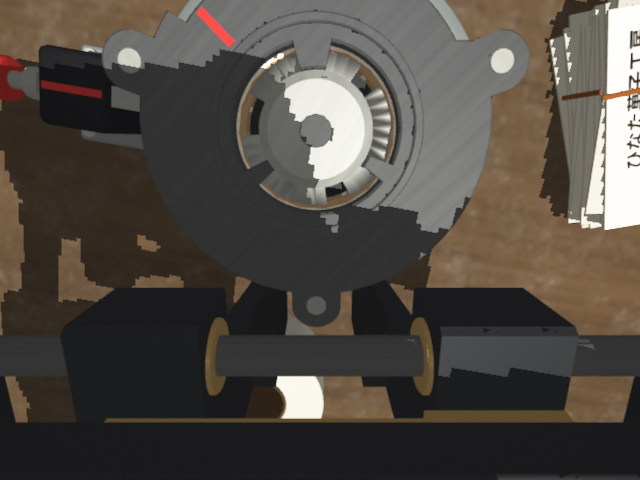

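```bash
python3 - <<'E'
from h import *
from cell import manip
f0=np.load("f0.npy");rel=135-35.2+12;y=-28.7
while rel<190:
    st=3 if y<19 else 1.2
    rel+=st;go(rel,.04 if st>2 else .02);
    if st<2: manip.dwell(.1)
    s,w,h,y=look();t,f=ftan(s,f0,rel)
    if y>15 or abs(t)>4: print(round(rel,1),round(s["clock"],2),"h",round(h,4),"yaw",round(y,2),"ft",round(t,2))
    if h<.0695 or abs(t)>6: break
print(s["clock"],h,y,f)
rel-=1.5;go(rel,.02);manip.dwell(.3);s,w,h,y=look();t,f=ftan(s,f0,rel);print("eased",rel,s["clock"],h,y,t,f)
cv2.imwrite("pics/w2.png",w["image"])
E
```

```text
156.8 11.16 h 0.0709 yaw 15.62 ft 0.02
159.8 11.46 h 0.0709 yaw 18.3 ft 0.06
162.8 11.76 h 0.0709 yaw 21.11 ft 0.17
164.0 12.16 h 0.0709 yaw 22.02 ft 0.37
165.2 12.56 h 0.071 yaw 23.22 ft -0.86
166.4 12.96 h 0.0709 yaw 24.5 ft -0.93
167.6 13.36 h 0.0709 yaw 25.77 ft -1.51
168.8 13.76 h 0.0709 yaw 26.89 ft 0.15
170.0 14.16 h 0.0709 yaw 28.06 ft 0.04
171.2 14.56 h 0.0709 yaw 28.98 ft -1.46
15.3583 0.06780415475120696 nan [-0.28159588 -1.04112336  0.75464328]
eased 172.0999999999999 15.9583 0.06770101978559044 nan 0.0045007003455765126 [-0.03024376 -0.23420903  0.02199338]h.py:34: RuntimeWarning: Mean of empty slice.
  v,u=np.nonzero(redmask(w["image"]));q=rays(w,np.c_[u,v],h,T)[:,:2]-C;rr=np.hypot(*q.T);q=q[(rr>.034)&(rr<.05)].mean(0)
  ret = um.true_divide(
```

View pics/w2.png

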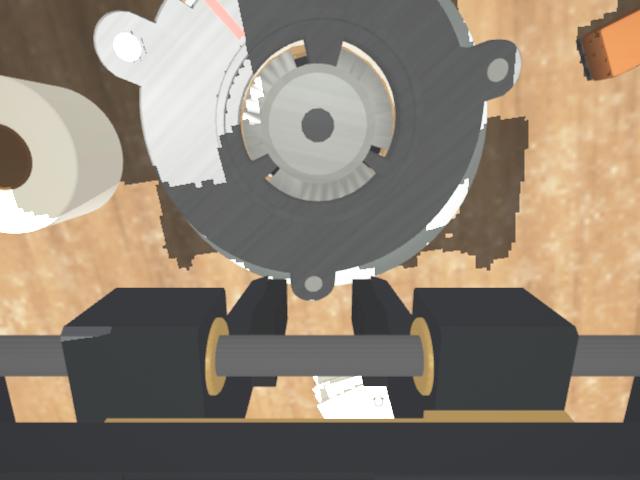

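```bash
python3 - <<'E'
from h import *
from cell import manip,cams
s=manip.state();w=cams.capture("wrist");T=T_wrist(s,w);P=cloud(w,T);D=P[...,:2]-C
r=np.hypot(D[...,0],D[...,1]);a=np.degrees(np.arctan2(D[...,1],D[...,0])-U)%360
b=(r>.03)&(r<.048)&(w["z_map"]>0)&(P[...,2]>.03)&(P[...,2]<.1)
for k in range(0,360,20):
    m=b&(a>=k)&(a<k+20)
    if m.sum(): print(k,m.sum(),np.percentile(P[m][:,2],[10,50,90]).round(4))
h=cv2.cvtColor(w["image"],cv2.COLOR_BGR2HSV);v,u=np.nonzero(((h[...,0]<8)|(h[...,0]>172))&(h[...,1]>150))
q=rays(w,np.c_[u,v],.0665,T)[:,:2]-C;rr=np.hypot(*q.T);q=q[rr<.056];print(len(q),q.mean(0) if len(q) else "")
E
```

```text
0 972 [0.0746 0.0757 0.0768]
20 2376 [0.0754 0.0769 0.0786]
40 3519 [0.075  0.0769 0.0788]
60 3060 [0.0733 0.0749 0.0768]
80 2595 [0.0706 0.0722 0.0739]
100 2222 [0.0672 0.0688 0.0705]
120 1928 [0.0635 0.0653 0.067 ]
140 1739 [0.0601 0.062  0.0639]
160 1606 [0.0574 0.0592 0.0616]
180 1580 [0.0556 0.0575 0.0601]
200 1613 [0.0551 0.057  0.0597]
220 1731 [0.0559 0.0578 0.0603]
240 1938 [0.0578 0.0597 0.062 ]
260 2244 [0.0607 0.0626 0.0645]
280 2661 [0.0642 0.066  0.0677]
300 2789 [0.0676 0.0693 0.0709]
320 1385 [0.0703 0.072  0.0735]
340 723 [0.0731 0.0743 0.0754]
0
```

```bash
cat >> h.py <<'E'
def look2():
    "plane-fit height at the axis, tilt deg, yaw deg"
    from cell import manip,cams
    s=manip.state();w=cams.capture("wrist");T=T_wrist(s,w);P=cloud(w,T);D=P[...,:2]-C;r=np.hypot(D[...,0],D[...,1])
    b=(r>.03)&(r<.048)&(w["z_map"]>0)&(P[...,2]>.03)&(P[...,2]<.1)
    k=np.linalg.lstsq(np.c_[D[b],np.ones(b.sum())],P[b][:,2],rcond=None)[0]
    g=cv2.cvtColor(w["image"],cv2.COLOR_BGR2HSV);m=b&((g[...,0]<9)|(g[...,0]>170))&(g[...,1]>60)&(r>.034)
    q=D[m].mean(0) if m.sum()>5 else np.array([np.nan]*2)
    return s,w,k[2],np.degrees(np.arctan(np.hypot(*k[:2]))),np.degrees((np.arctan2(q[1],q[0])-U+np.pi)%(2*np.pi)-np.pi)
def rep(rel,f0):
    s,w,h,tl,y=look2();t,f=ftan(s,f0,rel);print(f"{rel:.1f} t={s['clock']:.2f} h={h:.4f} tilt={tl:.1f} yaw={y:.2f} ft={t:.2f} fz={f[2]:.2f}");return w,h,tl,y,t
E
python3 - <<'E'
from h import *
from cell import manip
f0=np.load("f0.npy");rel=172.1
rep(rel,f0)
for st in [-1.5]*6:
    rel+=st;go(rel,.02);manip.dwell(.1);w,h,tl,y,t=rep(rel,f0)
    if h<.06 or abs(t)>4: break
cv2.imwrite("pics/w3.png",w["image"])
E
```

```text
172.1 t=16.06 h=0.0673 tilt=14.5 yaw=33.61 ft=-0.24 fz=-0.07
170.6 t=16.46 h=0.0672 tilt=14.5 yaw=33.52 ft=-0.03 fz=0.02
169.1 t=16.86 h=0.0673 tilt=14.5 yaw=33.47 ft=-0.57 fz=0.44
167.6 t=17.26 h=0.0673 tilt=14.4 yaw=33.50 ft=-0.92 fz=-0.59
166.1 t=17.66 h=0.0673 tilt=14.5 yaw=33.53 ft=-0.17 fz=0.76
164.6 t=18.06 h=0.0672 tilt=14.4 yaw=33.51 ft=0.53 fz=0.76
163.1 t=18.46 h=0.0673 tilt=14.4 yaw=32.86 ft=1.42 fz=-0.05
```

```bash
python3 - <<'E'
from h import *
from cell import manip
f0=np.load("f0.npy");rel=163.1
for st in [-.8]*5+[.8]*3:
    rel+=st;go(rel,.02);manip.dwell(.1);w,h,tl,y,t=rep(rel,f0)
    if tl<8 or abs(t)>5: break
cv2.imwrite("pics/w3.png",w["image"])
E
```

```text
162.3 t=18.86 h=0.0673 tilt=14.5 yaw=32.46 ft=3.66 fz=0.50
161.5 t=19.26 h=0.0673 tilt=14.4 yaw=32.02 ft=5.61 fz=-1.09
```

```bash
python3 - <<'E'
import cv2
i=cv2.imread("pics/w3.png")[0:230,190:450];cv2.imwrite("pics/w3c.png",cv2.resize(i,None,fx=2.6,fy=2.6,interpolation=cv2.INTER_CUBIC))
E
```

```text
(no output)
```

View pics/w3c.png

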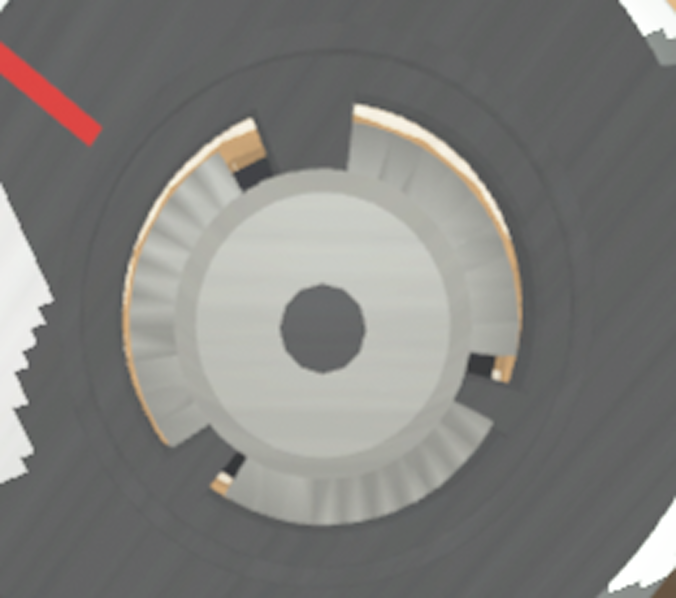

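```bash
python3 - <<'E'
from h import *
from cell import manip
f0=np.load("f0.npy");rel=170.5
go(rel,.03);manip.dwell(.1);rep(rel,f0)
for st in [1]*9:
    rel+=st;go(rel,.02);manip.dwell(.1);w,h,tl,y,t=rep(rel,f0)
    if tl<8 or abs(t)>4: break
cv2.imwrite("pics/w4.png",w["image"])
E
```

```text
170.5 t=19.92 h=0.0673 tilt=14.5 yaw=32.81 ft=-0.91 fz=0.45
171.5 t=20.32 h=0.0673 tilt=14.5 yaw=32.89 ft=-0.88 fz=0.64
172.5 t=20.72 h=0.0673 tilt=14.5 yaw=32.92 ft=-0.19 fz=1.12
173.5 t=21.12 h=0.0673 tilt=14.4 yaw=33.08 ft=-0.51 fz=-0.61
174.5 t=21.52 h=0.0571 tilt=0.1 yaw=36.29 ft=-0.44 fz=1.11
```

```bash
python3 - <<'E'
from h import *
from cell import manip
f0=np.load("f0.npy");rel=167
go(rel,.03);manip.dwell(.1);w,h,tl,y,t=rep(rel,f0)
while y>9.5:
    st=2 if y>28 else 1
    rel-=st;go(rel,.03);manip.dwell(.05);w,h,tl,y,t=rep(rel,f0)
    if t>13 or h>.06 or rel<136: break
cv2.imwrite("pics/w5.png",w["image"])
E
```

```text
167.0 t=22.12 h=0.0571 tilt=0.1 yaw=36.27 ft=-0.83 fz=-1.58
165.0 t=22.47 h=0.0571 tilt=0.1 yaw=35.35 ft=0.50 fz=0.45
163.0 t=22.82 h=0.0571 tilt=0.1 yaw=33.41 ft=-0.01 fz=-0.73
161.0 t=23.17 h=0.0571 tilt=0.1 yaw=31.34 ft=-0.65 fz=1.19
159.0 t=23.52 h=0.0571 tilt=0.1 yaw=29.33 ft=-0.11 fz=0.04
157.0 t=23.87 h=0.0571 tilt=0.1 yaw=27.28 ft=-0.37 fz=0.00
156.0 t=24.22 h=0.0571 tilt=0.1 yaw=26.40 ft=0.09 fz=-0.26
155.0 t=24.57 h=0.0571 tilt=0.1 yaw=25.32 ft=0.43 fz=0.54
154.0 t=24.92 h=0.0571 tilt=0.1 yaw=24.33 ft=-0.32 fz=0.98
153.0 t=25.27 h=0.0571 tilt=0.1 yaw=23.47 ft=0.40 fz=2.01
152.0 t=25.62 h=0.0571 tilt=0.1 yaw=22.55 ft=1.09 fz=0.37
151.0 t=25.97 h=0.0571 tilt=0.1 yaw=21.70 ft=0.10 fz=0.47
150.0 t=26.32 h=0.0571 tilt=0.1 yaw=21.02 ft=0.45 fz=-0.11
149.0 t=26.67 h=0.0571 tilt=0.1 yaw=20.73 ft=3.09 fz=-0.33
148.0 t=27.02 h=0.0571 tilt=0.1 yaw=20.29 ft=3.30 fz=-0.23
147.0 t=27.37 h=0.0571 tilt=0.2 yaw=19.71 ft=4.99 fz=1.82
146.0 t=27.72 h=0.0572 tilt=0.2 yaw=19.55 ft=6.98 fz=-0.70
145.0 t=28.07 h=0.0572 tilt=0.5 yaw=18.96 ft=7.74 fz=-0.58
144.0 t=28.42 h=0.0572 tilt=0.5 yaw=17.98 ft=7.66 fz=-0.20
143.0 t=28.77 h=0.0572 tilt=0.3 yaw=16.97 ft=7.68 fz=-0.89
142.0 t=29.12 h=0.0572 tilt=0.3 yaw=15.84 ft=7.16 fz=-0.93
141.0 t=29.47 h=0.0572 tilt=0.3 yaw=15.27 ft=7.57 fz=-0.13
140.0 t=29.82 h=0.0572 tilt=0.3 yaw=14.53 ft=8.65 fz=-0.49
139.0 t=30.17 h=0.0571 tilt=0.2 yaw=12.07 ft=4.31 fz=1.64
138.0 t=30.52 h=0.0571 tilt=0.1 yaw=11.82 ft=6.38 fz=-0.20
137.0 t=30.87 h=0.0571 tilt=0.1 yaw=11.47 ft=8.53 fz=-0.58
136.0 t=31.22 h=0.0571 tilt=0.1 yaw=10.93 ft=8.42 fz=0.09
135.0 t=31.57 h=0.0571 tilt=0.1 yaw=9.87 ft=7.87 fz=0.65
```

```bash
python3 - <<'E'
from h import *
from cell import manip
f0=np.load("f0.npy");rel=135
for i in range(10):
    rel-=.7;go(rel,.03);manip.dwell(.05);w,h,tl,y,t=rep(rel,f0)
    if t>12 or h>.06 or y<6.5: break
cv2.imwrite("pics/w5.png",w["image"])
E
```

```text
134.3 t=31.92 h=0.0571 tilt=0.3 yaw=7.33 ft=3.48 fz=2.15
133.6 t=32.27 h=0.0571 tilt=0.1 yaw=3.52 ft=-0.03 fz=0.06
```

```bash
python3 - <<'E'
from h import *
from cell import manip,cams
f0=np.load("f0.npy");rel=133.6
for i in range(8):
    rel-=.6;go(rel,.02);manip.dwell(.08);w,h,tl,y,t=rep(rel,f0)
    if t>2.5 or h>.06 or y<.5: break
rel+=4;go(rel,.03);manip.dwell(.2);w,h,tl,y,t=rep(rel,f0)
cv2.imwrite("pics/w6.png",w["image"])
E
```

```text
133.0 t=32.65 h=0.0571 tilt=0.1 yaw=3.56 ft=0.11 fz=0.27
132.4 t=33.03 h=0.0571 tilt=0.1 yaw=3.57 ft=0.60 fz=0.12
131.8 t=33.42 h=0.0571 tilt=0.1 yaw=3.38 ft=0.45 fz=0.78
131.2 t=33.80 h=0.0571 tilt=0.1 yaw=2.97 ft=0.26 fz=1.35
130.6 t=34.18 h=0.0571 tilt=0.1 yaw=2.64 ft=1.16 fz=0.05
130.0 t=34.57 h=0.0571 tilt=0.1 yaw=2.22 ft=0.62 fz=0.72
129.4 t=34.95 h=0.0571 tilt=0.1 yaw=1.85 ft=0.59 fz=-0.41
128.8 t=35.33 h=0.0571 tilt=0.1 yaw=1.47 ft=0.85 fz=1.48
132.8 t=35.89 h=0.0571 tilt=0.1 yaw=1.50 ft=0.20 fz=0.20
```

View pics/w6.png

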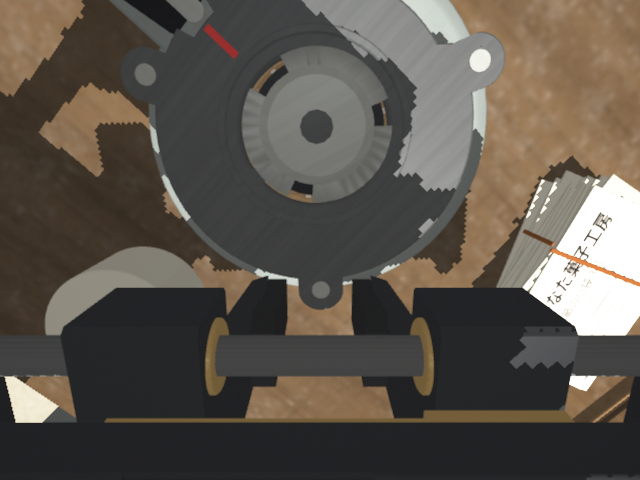

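```bash
python3 - <<'E'
from h import *
from cell import manip,cams
f0=np.load("f0.npy");rel=129.2;go(rel,.03)
for i in range(6):
    rel-=.5;go(rel,.02);manip.dwell(.08);w,h,tl,y,t=rep(rel,f0)
    if t>2.3 or y<.3: break
rel=135+y;go(rel,.03);manip.dwell(.1);rep(rel,f0)
go(rel,.08,.12);manip.dwell(.2);rep(rel,f0)
p,o=pose(C,np.radians(rel)+U,.11,.18);manip.move_linear(p,rate=.1,rot=o);manip.dwell(.2)
w,h,tl,y,t=rep(rel,f0)
c=cams.capture("wrist")["image"];cv2.imwrite("pics/w7.png",cv2.resize(c[0:260,140:480],None,fx=2.2,fy=2.2,interpolation=cv2.INTER_CUBIC))
E
```

```text
128.7 t=36.57 h=0.0571 tilt=0.1 yaw=1.48 ft=1.13 fz=1.17
128.2 t=36.95 h=0.0571 tilt=0.1 yaw=1.18 ft=0.38 fz=-0.00
127.7 t=37.33 h=0.0571 tilt=0.1 yaw=0.82 ft=0.70 fz=0.38
127.2 t=37.72 h=0.0571 tilt=0.1 yaw=0.51 ft=0.99 fz=0.27
126.7 t=38.10 h=0.0571 tilt=0.1 yaw=0.18 ft=1.29 fz=-0.31
135.2 t=38.73 h=0.0571 tilt=0.1 yaw=0.27 ft=-0.12 fz=0.49
135.2 t=40.02 h=0.0571 tilt=0.1 yaw=0.16 ft=-0.81 fz=0.42
135.2 t=41.16 h=0.0571 tilt=0.1 yaw=0.07 ft=-0.04 fz=0.98
```

View pics/w7.png

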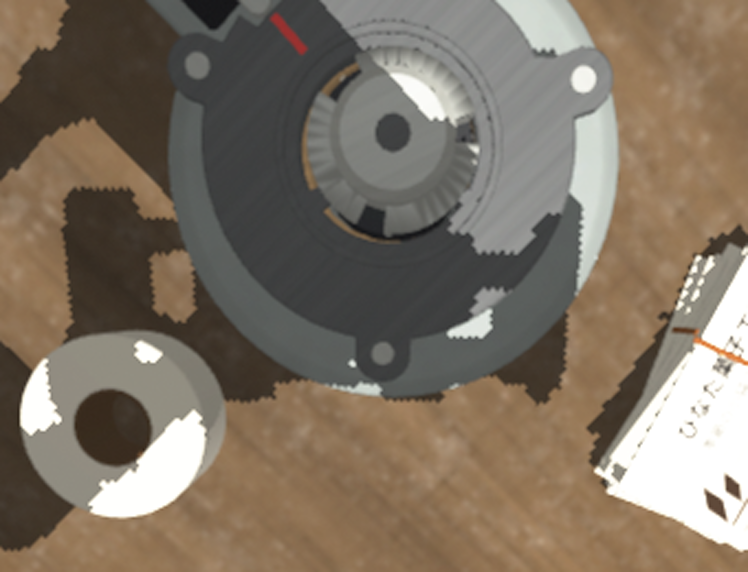

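The picture shows the keeper flat under the lugs. Its red line at (290,33) is in line with the bolt nose at (258,3), and the gripper is clear of everything.

```bash
python3 -c "
from cell import order
print(order.close_job())"
```

```text
the job is handed in; nothing more can be done
None
```

The job is handed in at about 41 s: the keeper dropped in between the lugs and turned clockwise until its notch was within about 0.3° of the red mark. The bolt appears to have snapped in, judging by the sudden drop in push force and the last picture, since there was no bolt reading. The highest push force was about 8.7 N, and no bystander was touched.

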